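# Check that a model case's friction hinge holds its lid

## Robot

A 6-joint arm with a two-finger parallel gripper is mounted at the origin on the work surface. World frame = base frame: x ahead of the robot, y to its left, z up, the work surface at z = 0. Lengths are in m, angles in rad, forces in N, time in s.
With the tool pointing down it reaches from about 0.4 to 0.825 m from the base axis. Payload 7 kg.
Tool frame: the origin (TCP) lies midway between the tips of the shut fingers; the grasp point (between the pads) lies hold_point_z behind it (hold_point_z is the distance from the TCP to the grasp point, in m); z points along the fingers, y is the line along which they close (so a half turn about z gives the same grasp; the last joint's range is limited). The gripper opens to 88 mm and grips with 3 to 60 N. Pads are 19 mm wide; open, the fingers measure 130 mm over their backs; the gripper's body (78 mm by 193 mm) begins 47 mm behind the grasp point.
Start: joints at [1.457, 0.359, 0.012, 0, -1.224, -0.288], TCP at [0.264, 0.621, 0.227] pointing down, gripper open.
Joint ranges: [-3.07, 3.07], [-1.43, 2.12], [-1.02, 1.25], [-3.03, 1.67], [-3.05, -0], [-3.03, 3.03]. Speed limits (rad/s): [2.39, 2.39, 3.01, 3.14, 3.14, 3.14].

## Interface

Orientations are given as [roll, pitch, yaw] about the fixed x, y, z axes, in that order (R = Rz(yaw) Ry(pitch) Rx(roll)).
In Python, from station import * gives the robot as it stands.
- The arm moves only by the tool apply_moves, never from a script. Its argument "steps" is a list of rows, each an object with "translation": the shift along the world's x, y, z scaled (see below), a list of three; "rotation": the turn, a rotation vector about the world's x, y, z scaled (see below), a list of three. A call has exactly 10 rows; each row is the pose to reach, as a shift and turn from the pose commanded when the call began; what a row does not reach only later rows make up. The controller multiplies each number of a shift by 250 mm and each number of a turn by 30 degrees. A row lasts 1/12 s, in which the tool goes at most 41.7 mm and 7.16 degrees, less where a joint would pass 70% of its speed; a pose out of reach is approached as far as the arm can. A call with a number of a shift or a turn outside -1 to 1 is refused whole. A call with a gripper value outside its range is refused whole. "jaw" is the closure, from -1 (fully open) to 1 (shut), so that 0 is half open, set as the call begins (left out, the last holds). The fingers move at their own pace and stop on an object; "newtons" is the grip in N (left out, the last holds). Time passes only in rows, so rows that repeat a pose let the fingers close, or fill a call up. It gives the time, the measured TCP pose, the force, the opening and the grip force at its end, in the units of the state.
- get_state(): the state, without advancing time (a new reading comes with each control period).
- grab_frame(name): name is "side" or "top"; returns the picture (400x640x3 uint8, blue, green, red); there is no depth.
- camera_model(name): a dict with "fx", "fy", "cx", "cy" (pixels), "k1" (the pictures are not rectified: a ray, as slopes to the right and down, at radius r is drawn at 1 + k1 r^2 times it, then the intrinsics apply), "xyz" and "rotation" of the camera in the world. Camera axes: x right, y down, z forward; pixel columns grow to the right and rows downward; lengths in m; the calibration is good to about 2 mm. A picture is of the moment at which its call begins. camera_model takes no time and is no camera call.
- job_done(): hands the job in; it is judged then, once.
The state is a dict: "t": time; "q": joint angles; "qd": joint speeds; "joint_efforts": joint torques, N m; "eef_pos": TCP position; "ee_rot": TCP orientation; "force": force on the tool from outside, world axes, zero at the start; "moment": the same for the moment, N m; "width": finger opening in m; "gripper_force": force on a finger pad.
Only numpy, scipy, OpenCV 4.12 (cv2) and the standard library are available. Lean on these libraries where they do the work, as an engineer would, in place of code of your own. Each camera call takes 0.05 s, during which the arm holds its last target. There are 200 camera calls.

## Task

On this dental bench, check the stiff hinge of the yellow-lidded model case: lift the yellow lid by its black front tab until it stands about 60 degrees open, let go of it and back away, so that the lid is left standing at that angle on its own. Leave the blue-lidded case shut.

Things in the scene. Friction and masses are not known exactly. Their poses are not given: they have to be found in the camera images.
- yellow_lid (a joint): Opening angle of the yellow lid, rad: 0 shut, growing as its front edge rises, 1.9 at its stop. The lid starts shut or up to 0.15 ajar. The stiff friction hinge runs along the back rim of the case; lifting at the tab takes about 2 to 4 N and the lid stays wherever it is let go. The lid is a yellow plate 140 (front to back) x 150 x 6 mm, weighing 0.1 to 0.2 kg.
- yellow_tab (a point): Centre of the black tab of the yellow lid, the part to pinch or lift: a block 16 mm wide (along the case's y), 10 mm thick, standing out 32 mm forward from the middle of the lid's front edge, in the plane of the lid. Its axes turn with the lid: -x points forward out of the lid, y along the hinge, z out of the lid's upper face. The tab lies 156 mm from the hinge axis; with the lid shut its centre is 70.5 mm above the bench, with free space in front, below and on both sides.
- yellow_case: The yellow-lidded case, fixed to the bench: a white box 140 (x) x 150 (y) x 65 mm high with two plaster casts inside. Origin at the centre of its underside, x pointing from the front (tab side, towards the robot) to the back (hinge side), z up. The hinge axis runs along y at x = +70 mm, z = 65.5 mm in this frame.
- blue_lid (a joint): Opening angle, rad, of the lid of the other case, which is the same in all but its blue lid, and stands beside the yellow one, on either side of it. 0 is shut; it starts shut and stays so. A small white jaw cast stands between the cases, a red toothbrush and a round metal tin lie nearby.
Not all that is in view belongs to the job. What is shaped like the part that bears blue_lid but green is not meant.

How it is judged:
On the way:
1. the robot's fingers have the yellow lid raised to between 45 and 75 degrees (value of joint yellow_lid between 0.785 and 1.309 rad and contact force between yellow_case and the fingers above 0.3 N), for 0.2 s.
At the end, for the whole second after the job is handed in: The yellow lid, let go, stands still at 60 degrees open, give or take 15 degrees (0.785 to 1.309 rad, slower than 0.05 rad/s), and the blue lid is shut (below 0.1 rad) (value of joint yellow_lid between 0.785 and 1.309 rad and velocity of joint yellow_lid between -0.05 and 0.05 rad/s and value of joint blue_lid below 0.1 rad); the robot touches nothing.
It fails at once if the blue lid is lifted (above 0.15 rad) (value of joint blue_lid above 0.15 rad).
It also fails if it takes over 35 s, if anything falls off the work surface, if the arm or the gripper's body presses on something with over 40 N, if the wrist force passes 120 N, or if a joint passes its speed limit or range.

## Working session

There is one attempt and no reset: what is moved stays moved. The work goes in short steps, Python scripts to look and compute and a tool call to move; the robot and the scene stay as the last step left them, time stands still between calls to the robot, and variables do not carry over. Pictures are saved under pics/ and viewed, at most 10 in all, crops included, and the job is handed in when it is done.

Besides the shell and the picture viewer there is one more tool, called by a JSON object that holds its "fn" and its "kwargs". apply_moves: Moves the arm, as the interface text tells. Shifts and turns lie within -1 to 1; 1 stands for 250 mm of shift or 30 degrees of turn. Its arguments: {"type":"object","properties":{"steps":{"type":"array"},"jaw":{"type":"number"},"newtons":{"type":"number"}},"required":["steps"]}

```bash
mkdir -p pics
python3 - <<'E'
from station import *
import cv2
for n in("side","top"):
    cv2.imwrite(f"pics/{n}0.png",grab_frame(n)); print(n,camera_model(n))
s=get_state(); print(s)
try: print(hold_point_z)
except Exception as e: print(e)
E
```

```text
side {'fx': 413.9927716109853, 'fy': 413.9927716109853, 'cx': 319.9875007827882, 'cy': 202.60394273215766, 'k1': -0.0034811365350833384, 'xyz': array([0.43799874, 0.59799431, 0.73480417]), 'rotation': array([-2.40265944, -0.01516332, -2.93140452])}
top {'fx': 417.49640219794526, 'fy': 417.49640219794526, 'cx': 313.5667374069041, 'cy': 200.46874274590124, 'k1': -0.11274659548650222, 'xyz': array([ 0.39639181, -0.0134193 ,  0.97566486]), 'rotation': array([-2.95530361, -0.00580031, -1.54458937])}
{'t': 0.1, 'q': array([ 1.45709338e+00,  3.59319107e-01,  1.11671304e-02, -2.59801660e-04,
       -1.22407801e+00, -2.88107316e-01]), 'qd': array([ 1.52136844e-03, -1.07195071e-03,  3.50927714e-03, -9.47599125e-05,
       -1.69168150e-04,  1.52861500e-03]), 'joint_efforts': array([-1.68252202e-03, -5.84162378e+01,  2.93753153e+01,  7.01549873e+00,
        1.02076720e-02, -4.90894911e-05]), 'eef_pos': array([0.26385125, 0.62084488, 0.22572991]), 'ee_rot': array([ 3.14014869e+00, -1.73210044e-04, -4.01898596e-01]), 'force': array([-0.27722447,  0.86626282, -0.00676428]), 'moment': array([ 0.04795621, -0.01732296, -0.02458015]), 'gripper_force': 0.0, 'width': 0.08765224651276335}
0.0188
```

View pics/side0.png

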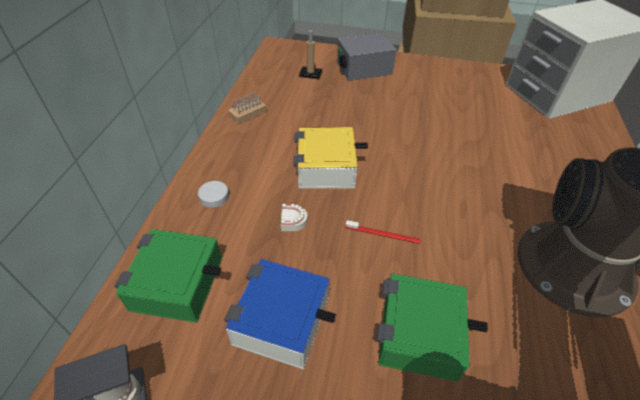

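View pics/top0.png

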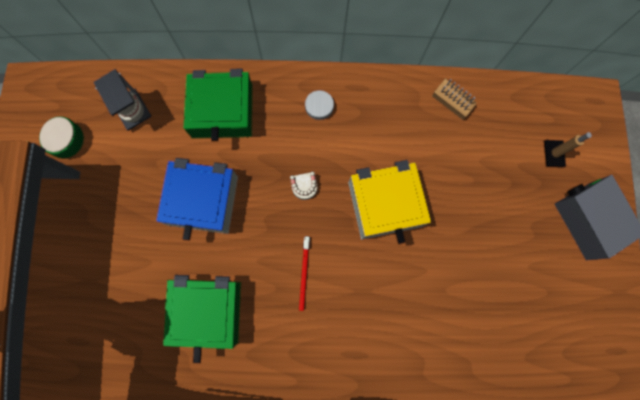

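The side view shows the yellow lid around (327,148) with its tab at (361,146). The top view shows the lid's corners at about (350,179), (418,163), (430,222) and (362,238), with the tab at (401,236). The blue case is well away at top (200,197). Next I triangulate the tab and corners.

```bash
cat > h.py <<'E'
from station import *
import cv2, numpy as np
from scipy.spatial.transform import Rotation as R
def ray(n,uv):
    c=camera_model(n); K=np.array([[c['fx'],0,c['cx']],[0,c['fy'],c['cy']],[0,0,1]])
    p=cv2.undistortPoints(np.array([[uv]],float),K,np.array([c['k1'],0,0,0]))[0,0]
    d=R.from_euler('xyz',c['rotation']).as_matrix()@np.array([*p,1]); return c['xyz'],d/np.linalg.norm(d)
def atz(n,uv,z):
    o,d=ray(n,uv); return o+d*(z-o[2])/d[2]
def tri(a,b):
    (o,d),(p,e)=ray('side',a),ray('top',b)
    s=np.linalg.lstsq(np.c_[d,-e],p-o,rcond=None)[0]; A,B=o+d*s[0],p+e*s[1]
    return (A+B)/2,np.linalg.norm(A-B)
def quad(img,lo=(20,60,90),hi=(35,255,255)):
    m=cv2.inRange(cv2.cvtColor(img,cv2.COLOR_BGR2HSV),(20,150,90),(35,255,255))
    m=cv2.morphologyEx(m,cv2.MORPH_CLOSE,np.ones((5,5)))
    c=max(cv2.findContours(m,0,2)[0],key=cv2.contourArea)
    return cv2.approxPolyDP(cv2.convexHull(c),6,True)[:,0],m
E
python3 - <<'E'
from h import *
np.set_printoptions(precision=4,suppress=True)
for n in('side','top'):
    im=cv2.imread(f'pics/{n}0.png'); q,_=quad(im); print(n,[(list(map(int,p)),atz(n,p,.0685)[:2].round(3).tolist()) for p in q])
    u,v=(361,146) if n=='side' else (401,236)
    g=im.max(2); sub=g[v-12:v+13,u-14:u+15]; ys,xs=np.where(sub<45); print('tab px',len(xs),xs.mean()+u-14,ys.mean()+v-12, xs.min()+u-14,xs.max()+u-14,ys.min()+v-12,ys.max()+v-12)
    big=cv2.resize(im[v-75:v+45,u-75:u+45],None,fx=3,fy=3,interpolation=2); globals()[n]=big
cv2.imwrite('pics/crop.png',np.hstack([side,top]))
print(tri((361,146),(401,236)),atz('top',(401,236),.0755),atz('side',(361,146),.0755))
E
```

```text
side [([352, 127], [0.529, -0.278]), ([356, 166], [0.496, -0.132]), ([298, 166], [0.63, -0.101]), ([300, 128], [0.66, -0.243])]
tab px 38 361.1842105263158 145.42105263157896 356 366 144 147
top [([415, 163], [0.66, -0.242]), ([430, 222], [0.526, -0.273]), ([365, 235], [0.494, -0.129]), ([351, 175], [0.628, -0.097])]
tab px 90 399.93333333333334 235.43333333333334 395 404 229 242
(array([ 0.4942, -0.208 ,  0.0679]), np.float64(0.0014151525343349737)) [ 0.4927 -0.2063  0.0755] [ 0.4943 -0.1989  0.0755]
```

View pics/crop.png

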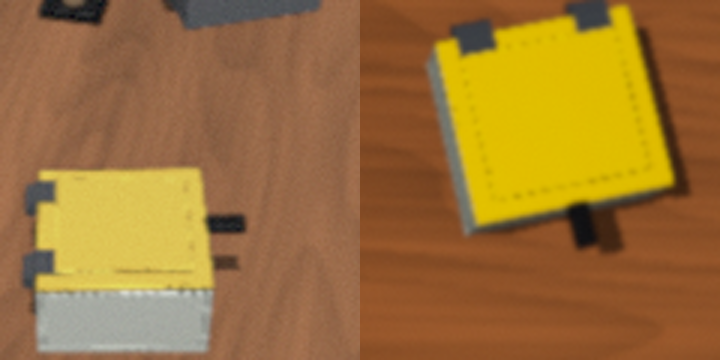

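The crop shows the yellow lid flat on its case. Corners projected at lid height agree between the views to 3 mm, so it is shut. Sides measure 137 × 148 mm and case yaw is about 13°. The hinge midpoint is about (0.646,-0.171) and the tab about (0.494,-0.207), which matches the triangulation. I'll swing over now.

{"fn": "apply_moves", "kwargs": {"steps": [{"translation": [0.05, -0.1, 0], "rotation": [0, 0, 0.06]}, {"translation": [0.1, -0.2, 0], "rotation": [0, 0, 0.12]}, {"translation": [0.15, -0.3, 0], "rotation": [0, 0, 0.18]}, {"translation": [0.2, -0.4, 0], "rotation": [0, 0, 0.24]}, {"translation": [0.25, -0.5, 0], "rotation": [0, 0, 0.3]}, {"translation": [0.3, -0.6, 0], "rotation": [0, 0, 0.36]}, {"translation": [0.35, -0.7, 0], "rotation": [0, 0, 0.42]}, {"translation": [0.4, -0.8, 0], "rotation": [0, 0, 0.48]}, {"translation": [0.45, -0.9, 0], "rotation": [0, 0, 0.54]}, {"translation": [0.5, -1, 0], "rotation": [0, 0, 0.6]}], "jaw": -1, "newtons": 20}}

```text
t: 0.93
eef_pos: [0.3892, 0.3697, 0.2263]
ee_rot: [3.141, 0.0, -0.086]
force: [1.1, 0.1, -0.2]
width: 0.0877
gripper_force: 0.0
```

{"fn": "apply_moves", "kwargs": {"steps": [{"translation": [0.04, -0.1, 0], "rotation": [0, 0, 0.06]}, {"translation": [0.08, -0.2, 0], "rotation": [0, 0, 0.12]}, {"translation": [0.12, -0.3, 0], "rotation": [0, 0, 0.18]}, {"translation": [0.16, -0.4, 0], "rotation": [0, 0, 0.24]}, {"translation": [0.2, -0.5, 0], "rotation": [0, 0, 0.3]}, {"translation": [0.24, -0.6, 0], "rotation": [0, 0, 0.36]}, {"translation": [0.28, -0.7, 0], "rotation": [0, 0, 0.42]}, {"translation": [0.32, -0.8, 0], "rotation": [0, 0, 0.48]}, {"translation": [0.36, -0.9, 0], "rotation": [0, 0, 0.54]}, {"translation": [0.4, -1, 0], "rotation": [0, 0, 0.6]}]}}

```text
t: 1.77
eef_pos: [0.489, 0.1198, 0.2264]
ee_rot: [-3.142, 0.0, 0.228]
force: [0.3, 1.0, -0.2]
width: 0.088
gripper_force: 0.0
```

{"fn": "apply_moves", "kwargs": {"steps": [{"translation": [0, -0.1, 0], "rotation": [0, 0, 0]}, {"translation": [0, -0.2, 0], "rotation": [0, 0, 0]}, {"translation": [0, -0.3, 0], "rotation": [0, 0, 0]}, {"translation": [0, -0.4, 0], "rotation": [0, 0, 0]}, {"translation": [0, -0.5, 0], "rotation": [0, 0, 0]}, {"translation": [0, -0.6, 0], "rotation": [0, 0, 0]}, {"translation": [0, -0.7, 0], "rotation": [0, 0, 0]}, {"translation": [0, -0.8, 0], "rotation": [0, 0, 0]}, {"translation": [0, -0.9, 0], "rotation": [0, 0, 0]}, {"translation": [0, -1, 0], "rotation": [0, 0, 0]}]}}

```text
t: 2.6
eef_pos: [0.4886, -0.13, 0.2264]
ee_rot: [-3.141, 0.0, 0.227]
force: [1.2, 0.6, -0.2]
width: 0.0875
gripper_force: 0.0
```

{"fn": "apply_moves", "kwargs": {"steps": [{"translation": [0, -0.08, 0], "rotation": [0, 0, 0]}, {"translation": [0, -0.16, 0], "rotation": [0, 0, 0]}, {"translation": [0, -0.24, -0.05], "rotation": [0, 0, 0]}, {"translation": [-0.005, -0.312, -0.1], "rotation": [0, 0, 0]}, {"translation": [-0.005, -0.312, -0.15], "rotation": [0, 0, 0]}, {"translation": [-0.005, -0.312, -0.2], "rotation": [0, 0, 0]}, {"translation": [-0.005, -0.312, -0.25], "rotation": [0, 0, 0]}, {"translation": [-0.005, -0.312, -0.3], "rotation": [0, 0, 0]}, {"translation": [-0.005, -0.312, -0.35], "rotation": [0, 0, 0]}, {"translation": [-0.005, -0.312, -0.4], "rotation": [0, 0, 0]}]}}

```text
t: 3.43
eef_pos: [0.4874, -0.2068, 0.1257]
ee_rot: [-3.141, 0.0, 0.226]
force: [0.8, 0.6, 0.7]
width: 0.0877
gripper_force: 0.0
```

{"fn": "apply_moves", "kwargs": {"steps": [{"translation": [0, 0, -0.04], "rotation": [0, 0, 0]}, {"translation": [0, 0, -0.08], "rotation": [0, 0, 0]}, {"translation": [0, 0, -0.12], "rotation": [0, 0, 0]}, {"translation": [0, 0, -0.16], "rotation": [0, 0, 0]}, {"translation": [0, 0, -0.2], "rotation": [0, 0, 0]}, {"translation": [0, 0, -0.23], "rotation": [0, 0, 0]}, {"translation": [0, 0, -0.25], "rotation": [0, 0, 0]}, {"translation": [0, 0, -0.268], "rotation": [0, 0, 0]}, {"translation": [0, 0, -0.268], "rotation": [0, 0, 0]}, {"translation": [0, 0, -0.268], "rotation": [0, 0, 0]}]}}

```text
t: 4.27
eef_pos: [0.4878, -0.2068, 0.0596]
ee_rot: [3.142, 0.0, 0.227]
force: [0.1, -0.5, -0.0]
width: 0.0876
gripper_force: 0.0
```

Run:
```python
from h import *
a=grab_frame('side')[80:230,240:440]; b=grab_frame('top')[140:290,300:500]
cv2.imwrite('pics/c1.png',cv2.resize(np.hstack([a,b]),None,fx=2,fy=2,interpolation=2)); s=get_state(); print(s['force'],s['eef_pos'])
```

```text
[0.84697576 0.09853956 1.0259991 ] [ 0.48812321 -0.20683605  0.05999757]
```

View pics/c1.png

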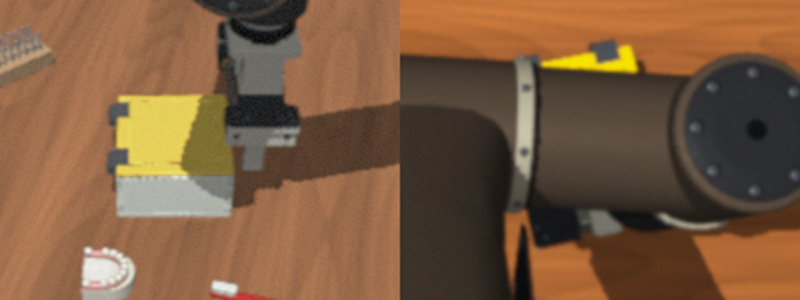

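The picture shows the gripper in front of the lid, with the near finger at crop (255,155) and clear of the case edge, and no contact force. I'll close on the tab.

{"fn": "apply_moves", "kwargs": {"steps": [{"translation": [0, 0, 0], "rotation": [0, 0, 0]}, {"translation": [0, 0, 0], "rotation": [0, 0, 0]}, {"translation": [0, 0, 0], "rotation": [0, 0, 0]}, {"translation": [0, 0, 0], "rotation": [0, 0, 0]}, {"translation": [0, 0, 0], "rotation": [0, 0, 0]}, {"translation": [0, 0, 0], "rotation": [0, 0, 0]}, {"translation": [0, 0, 0], "rotation": [0, 0, 0]}, {"translation": [0, 0, 0], "rotation": [0, 0, 0]}, {"translation": [0, 0, 0], "rotation": [0, 0, 0]}, {"translation": [0, 0, 0], "rotation": [0, 0, 0]}], "jaw": 1, "newtons": 20}}

```text
t: 5.2
eef_pos: [0.4877, -0.2068, 0.0595]
ee_rot: [-3.142, 0.0, 0.227]
force: [-0.3, 0.1, -0.2]
width: 0.0265
gripper_force: 0.0
```

Run:
```python
import numpy as np
r=.163;a0=np.arctan2(.005,.163)
for h,(s,e) in enumerate([(0,30),(30,58)]):
    p=lambda t:np.array([-np.cos(t)*.974,-np.cos(t)*.225,np.sin(t)])*np.hypot(.163,.005)
    for k in range(1,11):
        t=np.radians(s+(e-s)*k/10)+a0; print(np.round((p(t)-p(np.radians(s)+a0))/.25,3).tolist())
```

```text
[0.002, 0.0, 0.034]
[0.006, 0.001, 0.068]
[0.011, 0.003, 0.102]
[0.018, 0.004, 0.135]
[0.027, 0.006, 0.168]
[0.037, 0.009, 0.201]
[0.049, 0.011, 0.232]
[0.063, 0.015, 0.263]
[0.078, 0.018, 0.294]
[0.095, 0.022, 0.323]
[0.017, 0.004, 0.027]
[0.035, 0.008, 0.052]
[0.055, 0.013, 0.077]
[0.075, 0.017, 0.101]
[0.097, 0.022, 0.124]
[0.12, 0.028, 0.146]
[0.143, 0.033, 0.166]
[0.168, 0.039, 0.185]
[0.194, 0.045, 0.203]
[0.22, 0.051, 0.22]
```

Not fully closed yet (26 mm), so I'll let it finish.

{"fn": "apply_moves", "kwargs": {"steps": [{"translation": [0, 0, 0], "rotation": [0, 0, 0]}, {"translation": [0, 0, 0], "rotation": [0, 0, 0]}, {"translation": [0, 0, 0], "rotation": [0, 0, 0]}, {"translation": [0, 0, 0], "rotation": [0, 0, 0]}, {"translation": [0, 0, 0], "rotation": [0, 0, 0]}, {"translation": [0, 0, 0], "rotation": [0, 0, 0]}, {"translation": [0, 0, 0], "rotation": [0, 0, 0]}, {"translation": [0, 0, 0], "rotation": [0, 0, 0]}, {"translation": [0, 0, 0], "rotation": [0, 0, 0]}, {"translation": [0, 0, 0], "rotation": [0, 0, 0]}]}}

```text
t: 6.03
eef_pos: [0.4874, -0.2056, 0.0592]
ee_rot: [-3.14, 0.0, 0.226]
force: [-1.5, 7.9, -0.5]
width: 0.0154
gripper_force: 20.0
```

The grip holds at 15.4 mm, matching the 16 mm tab, with 20 N. I'll lift along the arc.

{"fn": "apply_moves", "kwargs": {"steps": [{"translation": [0.002, 0, 0.034], "rotation": [0, 0, 0]}, {"translation": [0.006, 0.001, 0.068], "rotation": [0, 0, 0]}, {"translation": [0.011, 0.003, 0.102], "rotation": [0, 0, 0]}, {"translation": [0.018, 0.004, 0.135], "rotation": [0, 0, 0]}, {"translation": [0.027, 0.006, 0.168], "rotation": [0, 0, 0]}, {"translation": [0.037, 0.009, 0.2], "rotation": [0, 0, 0]}, {"translation": [0.049, 0.011, 0.232], "rotation": [0, 0, 0]}, {"translation": [0.063, 0.015, 0.263], "rotation": [0, 0, 0]}, {"translation": [0.078, 0.018, 0.294], "rotation": [0, 0, 0]}, {"translation": [0.095, 0.022, 0.323], "rotation": [0, 0, 0]}]}}

```text
t: 6.87
eef_pos: [0.5111, -0.2, 0.1396]
ee_rot: [-3.139, 0.001, 0.226]
force: [2.2, 6.4, -6.0]
width: 0.0158
gripper_force: 20.0
```

{"fn": "apply_moves", "kwargs": {"steps": [{"translation": [0.017, 0.004, 0.027], "rotation": [0, 0, 0]}, {"translation": [0.035, 0.008, 0.052], "rotation": [0, 0, 0]}, {"translation": [0.055, 0.013, 0.077], "rotation": [0, 0, 0]}, {"translation": [0.075, 0.017, 0.101], "rotation": [0, 0, 0]}, {"translation": [0.097, 0.022, 0.124], "rotation": [0, 0, 0]}, {"translation": [0.12, 0.028, 0.146], "rotation": [0, 0, 0]}, {"translation": [0.143, 0.033, 0.166], "rotation": [0, 0, 0]}, {"translation": [0.168, 0.039, 0.185], "rotation": [0, 0, 0]}, {"translation": [0.194, 0.045, 0.203], "rotation": [0, 0, 0]}, {"translation": [0.22, 0.051, 0.22], "rotation": [0, 0, 0]}]}}

```text
t: 7.7
eef_pos: [0.5651, -0.1874, 0.1941]
ee_rot: [-3.139, 0.003, 0.226]
force: [-0.9, 4.6, -5.3]
width: 0.0158
gripper_force: 20.0
```

{"fn": "apply_moves", "kwargs": {"steps": [{"translation": [0, 0, 0], "rotation": [0, 0, 0]}, {"translation": [0, 0, 0], "rotation": [0, 0, 0]}, {"translation": [0, 0, 0], "rotation": [0, 0, 0]}, {"translation": [0, 0, 0], "rotation": [0, 0, 0]}, {"translation": [0, 0, 0], "rotation": [0, 0, 0]}, {"translation": [0, 0, 0], "rotation": [0, 0, 0]}, {"translation": [0, 0, 0], "rotation": [0, 0, 0]}, {"translation": [0, 0, 0], "rotation": [0, 0, 0]}, {"translation": [0, 0, 0], "rotation": [0, 0, 0]}, {"translation": [0, 0, 0], "rotation": [0, 0, 0]}]}}

```text
t: 8.53
eef_pos: [0.5663, -0.1872, 0.1947]
ee_rot: [-3.14, 0.001, 0.227]
force: [-0.5, 7.5, -2.0]
width: 0.0157
gripper_force: 20.0
```

Run:
```python
from h import *
a=grab_frame('side')[60:260,220:460]
cv2.imwrite('pics/c2.png',cv2.resize(a,None,fx=3,fy=3,interpolation=2)); s=get_state(); print(s['force'],s['eef_pos'],s['width'])
```

```text
[ 0.51174905  7.84540759 -3.26739554] [ 0.56624948 -0.18720754  0.19476523] 0.015716959446881014
```

View pics/c2.png

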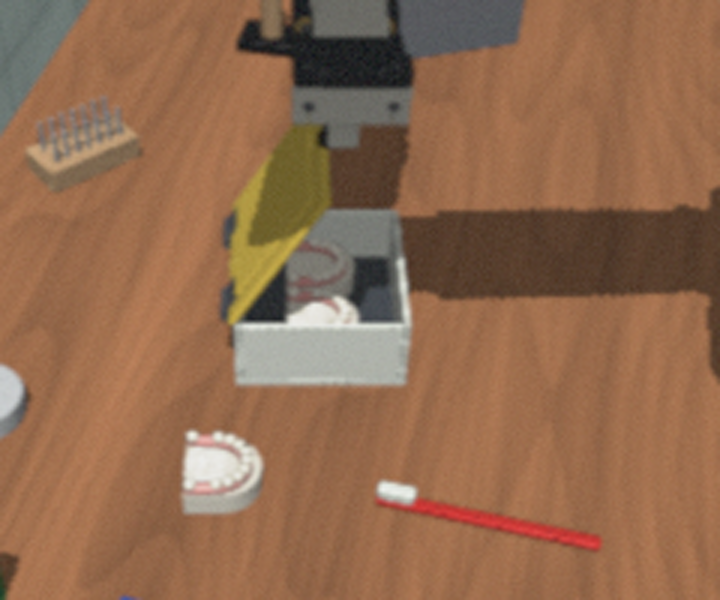

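The picture shows the yellow lid standing steeply, at about 58°, with the tab in the fingers at (340,130). I'll let go and retreat upward.

{"fn": "apply_moves", "kwargs": {"steps": [{"translation": [0, 0, 0], "rotation": [0, 0, 0]}, {"translation": [0, 0, 0], "rotation": [0, 0, 0]}, {"translation": [0, 0, 0], "rotation": [0, 0, 0]}, {"translation": [0, 0, 0], "rotation": [0, 0, 0]}, {"translation": [0, 0, 0], "rotation": [0, 0, 0]}, {"translation": [0, 0, 0], "rotation": [0, 0, 0]}, {"translation": [0, 0, 0], "rotation": [0, 0, 0]}, {"translation": [0, 0, 0], "rotation": [0, 0, 0]}, {"translation": [0, 0, 0], "rotation": [0, 0, 0]}, {"translation": [0, 0, 0], "rotation": [0, 0, 0]}], "jaw": -1}}

```text
t: 9.42
eef_pos: [0.5665, -0.1886, 0.1953]
ee_rot: [3.142, 0.0, 0.226]
force: [-0.0, 0.2, 0.1]
width: 0.0767
gripper_force: 0.0
```

{"fn": "apply_moves", "kwargs": {"steps": [{"translation": [0, 0, 0], "rotation": [0, 0, 0]}, {"translation": [0, 0, 0], "rotation": [0, 0, 0]}, {"translation": [0, 0, 0.03], "rotation": [0, 0, 0]}, {"translation": [-0.02, 0, 0.08], "rotation": [0, 0, 0]}, {"translation": [-0.05, -0.01, 0.14], "rotation": [0, 0, 0]}, {"translation": [-0.09, -0.02, 0.2], "rotation": [0, 0, 0]}, {"translation": [-0.14, -0.03, 0.26], "rotation": [0, 0, 0]}, {"translation": [-0.2, -0.04, 0.32], "rotation": [0, 0, 0]}, {"translation": [-0.26, -0.06, 0.38], "rotation": [0, 0, 0]}, {"translation": [-0.3, -0.07, 0.42], "rotation": [0, 0, 0]}]}}

```text
t: 10.25
eef_pos: [0.4906, -0.2065, 0.3034]
ee_rot: [3.14, -0.003, 0.227]
force: [0.5, -0.3, -0.2]
width: 0.0878
gripper_force: 0.0
```

{"fn": "apply_moves", "kwargs": {"steps": [{"translation": [0, 0.06, 0], "rotation": [0, 0, 0]}, {"translation": [0, 0.12, 0], "rotation": [0, 0, 0]}, {"translation": [0, 0.2, 0], "rotation": [0, 0, 0]}, {"translation": [0, 0.3, 0], "rotation": [0, 0, 0]}, {"translation": [0, 0.4, 0], "rotation": [0, 0, 0]}, {"translation": [0, 0.5, 0], "rotation": [0, 0, 0]}, {"translation": [0, 0.6, 0], "rotation": [0, 0, 0]}, {"translation": [0, 0.6, 0], "rotation": [0, 0, 0]}, {"translation": [0, 0.6, 0], "rotation": [0, 0, 0]}, {"translation": [0, 0.6, 0], "rotation": [0, 0, 0]}]}}

```text
t: 11.08
eef_pos: [0.4914, -0.0561, 0.3009]
ee_rot: [3.141, -0.001, 0.227]
force: [-0.6, 0.8, 0.3]
width: 0.0874
gripper_force: 0.0
```

Run:
```python
from h import *
a=grab_frame('side')[60:260,220:460]; b=grab_frame('top')[120:320,290:450]
cv2.imwrite('pics/c3.png',cv2.resize(np.hstack([a,b]),None,fx=2,fy=2,interpolation=2))
s=get_state(); print(s['t'],s['force'],s['eef_pos'])
```

```text
11.1833 [ 0.97548703 -0.09326958 -0.10610017] [ 0.49144333 -0.05661606  0.30058837]
```

View pics/c3.png

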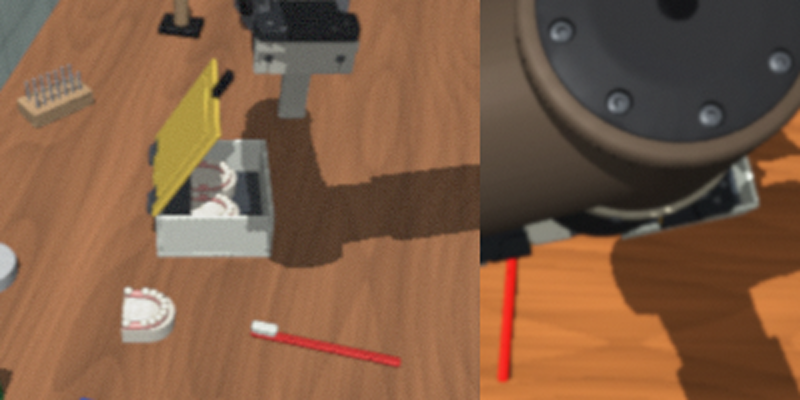

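The picture shows the lid standing free with its tab at crop (223,84), which is side pixel (331.5,102), and the gripper clear of it. I'll check the angle from that pixel and then hand in.

Run:
```python
from h import *
o,d=ray('side',(331.5,102)); n=np.array([-.225,.974,0]); h=np.array([.646,-.171,.0655])
v=o+d*(n@(h-o))/(n@d)-h; x=-(v@[.974,.225,0]); ang=np.degrees(np.arctan2(v[2],x)); r=np.hypot(x,v[2]); print(ang,r)
if 50<ang<70 and abs(r-.156)<.02: print(job_done())
```

```text
59.776337384452475 0.15313214650148418
the job is handed in; nothing more can be done
None
```

The yellow lid stands open on its own at about 60° (measured 59.8° in the side image). The gripper has let go and backed away, I never touched the blue case, and the job was handed in at about 11 s.

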